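# Open the drawer with the concealed release

### The arm

A 6-joint arm with a two-finger parallel gripper is mounted at the origin on a cart in front of the work surface, level with it; the furniture and walls round the work are solid. World frame = base frame: x ahead of the robot, y to its left, z up, the work surface at z = 0. Lengths are in mm, angles in degrees, forces in N, time in s.
With the tool pointing down it reaches from about 300 to 850 mm from the base axis. Payload 4.2 kg.
Tool frame: the origin (TCP) lies between the finger pads; the fingertips stand 14 mm ahead of it and the grasp point (between the pads) lies 5 mm behind it (env.finger_overhang is the distance from the TCP to the fingertips, in mm); z points along the fingers, y is the line along which they close (so a half turn about z gives the same grasp; the last joint's range is limited). The gripper opens to 91 mm and grips with 3 to 60 N. Pads are 32 mm wide; open, the fingers measure 118 mm over their backs; the gripper's body (76 mm by 178 mm) begins 60 mm behind the grasp point.
Start: joints at [75.172, 18.312, 89.639, -0, 72.044, -1.146], TCP at [136.01, 558.698, 227.976] pointing down, gripper open.
Joint ranges: [-177.97, 177.97], [-48.28, 115.42], [12.27, 149.76], [-77.06, 257.06], [2.81, 150.46], [-146.56, 146.56]. Speed limits (degrees/s): [147.25, 147.25, 180, 180, 180, 180].

### API

Orientations are given as [roll, pitch, yaw] about the fixed x, y, z axes, in that order (R = Rz(yaw) Ry(pitch) Rx(roll)).
In Python, from workcell import status, cams, env, finder gives the robot as it stands.
- The arm moves only by the tool apply_moves, never from a script. Its argument "increments" is a list of rows, each a list of 7 numbers: the opening, from -1 (shut) to 1 (fully open), then the shift along the world's x, y, z in m, then the turn, a rotation vector about the world's x, y, z in degrees. In form: [[gripper, x, y, z, ax, ay, az], ...]. A call has 1 to 5 rows; each row shifts and turns the commanded pose from where the row before left it; what a row does not reach is not made up. A row lasts 1/12 s, in which the tool goes at most 41.7 mm and 7.16 degrees, less where a joint would pass 70% of its speed; a pose out of reach is approached as far as the arm can. A call with a gripper value outside its range is refused whole. The fingers move at their own pace and stop on an object; "newtons" is the grip in N (left out, the last holds). Time passes only in rows, so rows that do not move let the fingers close. It gives the time, the measured TCP pose, the force, the opening and the grip force at its end, in the units of the state.
- status.state(): the state, without advancing time (a new reading comes with each control period).
- cams.grab_frame(name): name is "side" or "top" or "wrist"; returns a dict with "color" (400x640x3 uint8, red, green, blue), "intrinsics" (3x3 intrinsics, pixels), "k1" (the pictures are not rectified: a ray, as slopes to the right and down, at radius r is drawn at 1 + k1 r^2 times it, then the intrinsics apply), "R" (3x3) and "t" (3): a world point X has camera coordinates R X + t. Camera axes: x right, y down, z forward; pixel columns grow to the right and rows downward; lengths in mm; the calibration is good to about 2 mm. A picture is of the moment at which its call begins. There is no depth.
- env.job_done(): hands the job in; it is judged then, once.
Trained networks look in the newest picture that a camera, given by its name, has taken for a name from the list of things; names that differ only in an ending like _2 or _b are one class to them, and where a whole thing is asked for, a point or a joint stands for the part that bears it (a point fixed in the world has none). Each returns a list of dicts, best first, with "score" (0 to 1); they miss things now and then, are a little off and sometimes report something else, mostly with a low value. They report only what shows in the picture. A call takes as long as a camera call.
- finder.boxes_of(query, camera): "rect" ([left, top, width, height] in pixels, round what is visible of it).
- finder.trace(query, camera): "pixels" (400x640 bool, what is visible of it) and "rect" ([left, top, width, height] in pixels, round what is visible of it).
The state is a dict: "time_s": time; "qpos": joint angles; "qvel": joint speeds; "effort": joint torques, N m; "ee_pos": TCP position; "ee_rot": TCP orientation; "force": force on the tool from outside, world axes, zero at the start; "torque": the same for the moment, N m; "gripper_width": finger opening in mm; "gripper_force": force on a finger pad.
Only numpy, scipy, OpenCV 4.12 (cv2) and the standard library are available. Lean on these libraries where they do the work, as an engineer would, in place of code of your own. Each camera call takes 0.05 s, during which the arm holds its last target. There are 200 camera calls.

### The job

Open the locked vial drawer: feel lightly along the aluminium bar on top of the box, never pushing on the locking rail with more than 40 N, until the fingers drop into the hidden release, and press that firmly down until the catch lets go. Then pull the drawer out by its handle to its stop, let go, and leave the dish on the box and the timer, tape roll and marker beside it where they are.

Things in the scene. Friction and masses are not known exactly. Their poses are not given: they have to be found in the camera images.
- box: Grey painted steel cabinet, fixed to the bench, 150 (x, depth) x 334 (y, width) x 70 mm (z); origin at the centre of its underside; its drawer front faces its -x, z up. A shallow petri dish lies on its top.
- rail: Locking rail along y on top of the box; origin on the box's top face (70 mm above the bench) at the rail's middle, 35 mm behind the box's centre (box +x), axes parallel to the box's. Two fixed grey end caps (20 mm wide, 20 mm high, at y = -167 to -75 and +75 to +167 mm); between them a plain aluminium bar is exposed, 14 mm wide in x, 18 mm high, 150 mm long, rigid but for its flap.
- rail_mid (a point): Middle of the exposed bar's upper edge, 18 mm above the box's top, 88 mm above the bench.
- catch (a joint): Release catch under the flap: 0 = locked, 0.006 m = down at a hard stop. Once the flap has bottomed it moves straight down under 9 to 10 N, frees the drawer from 0.004 m on, and stays down by itself (only the flap springs back). Flap and catch together bring the fingertips 13 mm below the bar's upper edge.
- drawer (a joint): Drawer travel in m: 0 = shut, 0.050 = fully out at its stop, sliding toward the box's -x. While the catch is locked it moves only 1.5 mm (3 mm under a hard pull); freed, it slides with about 2 N of friction and stays where it is left.
- handle (a point): Middle of the drawer's handle: round steel bar 11 mm thick, 100 mm long along the box's y, 35 mm in front of the drawer's white front, 44 mm above the bench (26 mm below the box's top), on two 8 mm posts 42 mm either side of its middle. Axes parallel to the box's; moves with the drawer.
- petri: Closed petri dish, 88 mm across and 15 mm high, loose on the left half of the box's top in front of the rail; origin at the centre of its underside. Bystander.
- timer: Bench timer, 66 x 66 x 20 mm, to the right of the box; origin at the centre of its underside. Bystander.
- tape: Roll of label tape lying flat, 94 mm across, 19 mm high, to the left of the box. Bystander.
- marker: Marker pen, 140 mm long, 13 mm thick, lying in front and to the left of the box. Bystander.
- flap (a joint): Sprung flap, a 32 mm stretch (along y) of the bar that looks just like the rest; its middle lies anywhere from y = -45 to +45 mm of the rail, different at every start. 0 = flush; it sinks up to 0.007 m under a light push (1 N at first, 2.5 N at the end), making a recess that takes closed fingertips with their narrow side along the bar, and bottoms on the catch.

How it is judged:
By the outcome, as a careful person would: the job done as asked, in the order asked, and still so for the second after the job is handed in, with the robot touching nothing.
It also fails if it takes over 70 s, if anything falls off the work surface, if the arm or the gripper's body presses on something with over 40 N, if the wrist force passes 120 N, or if a joint passes its speed limit or range.

## Working session

There is one attempt and no reset: what is moved stays moved. The work goes in short steps, Python scripts to look and compute and a tool call to move; the robot and the scene stay as the last step left them, time stands still between calls to the robot, and variables do not carry over. Pictures are saved under pics/ and viewed, at most 10 in all, crops included, and the job is handed in when it is done.

Besides the shell and the picture viewer there is one more tool, called by a JSON object that holds its "api" and its "payload", one argument or row to a line. apply_moves: Moves the arm, as the interface text tells. Its arguments: {"type":"object","properties":{"increments":{"type":"array","items":{"type":"array","items":{"type":"number"}}},"newtons":{"type":"number"}},"required":["increments"]}

```bash
mkdir -p pics; ls; python3 - <<'E'
from workcell import status,cams,finder
import cv2,numpy as np
ims=[]
for n in("top","side"):
    f=cams.grab_frame(n);cv2.imwrite(f"pics/{n}0.png",f["color"][:,:,::-1])
    print(n,f["intrinsics"].tolist(),f["k1"],f["R"].round(4).tolist(),f["t"].round(1).tolist())
    for q in("box","rail","rail_mid","handle","petri","timer","tape","marker"):
        r=finder.boxes_of(q,n);print(q,[(x["rect"],round(x["score"],2)) for x in r[:2]])
s=status.state();print(s)
E
```

```text
pics
top [[494.51525609983855, 0.0, 324.7417928283357], [0.0, 494.51525609983855, 196.24227166737447], [0.0, 0.0, 1.0]] -0.03756931861522993 [[0.0106, -0.9999, -0.0033], [-0.9966, -0.0103, -0.0817], [0.0816, 0.0042, -0.9967]] [5.1, 578.3, 1243.6]
box [([286.6, 150.9, 138.8, 83.1], 0.83)]
rail [([286.4, 159.4, 136.8, 19.6], 0.59)]
rail_mid [([288.2, 166.0, 131.9, 11.4], 0.73)]
handle [([290.0, 214.3, 132.1, 23.0], 0.58)]
petri [([295.2, 179.6, 36.1, 30.5], 0.66)]
timer [([437.8, 158.5, 35.0, 32.3], 0.85)]
tape [([179.6, 162.5, 37.4, 35.0], 0.97)]
marker [([170.0, 217.7, 51.9, 19.6], 0.71), ([284.1, 157.8, 138.1, 19.8], 0.66)]
side [[444.7737394918713, 0.0, 318.9215920648303], [0.0, 444.7737394918713, 201.77991554661833], [0.0, 0.0, 1.0]] -0.0980436955551552 [[0.9995, -0.0241, -0.0187], [-0.0275, -0.4444, -0.8954], [0.0132, 0.8955, -0.4449]] [-581.9, 105.4, 1447.4]
box [([289.2, 197.2, 71.8, 72.3], 0.65), ([286.0, 201.0, 23.7, 66.8], 0.45)]
rail [([332.1, 194.0, 19.7, 54.5], 0.79)]
rail_mid [([329.9, 187.4, 16.7, 60.3], 0.87)]
handle [([288.1, 202.1, 20.6, 61.4], 0.73)]
petri [([302.0, 199.1, 28.6, 11.3], 0.51)]
timer [([329.0, 277.3, 30.3, 19.2], 0.75)]
tape [([318.1, 175.1, 26.1, 13.6], 0.74)]
marker [([289.7, 179.7, 13.8, 12.5], 0.61)]
{'time_s': 0.9, 'qpos': array([ 7.51711877e+01,  1.83093615e+01,  8.96386210e+01, -6.00524819e-04,
        7.20420122e+01, -1.14709693e+00]), 'qvel': array([-0.03703951,  0.01910984,  0.04090677,  0.00412354, -0.05494591,
        0.08075253]), 'effort': array([-2.25723146e-03, -4.12332737e+01, -2.32227892e+01,  7.27105723e-02,
        3.76642810e-02,  2.48284584e-05]), 'ee_pos': array([136.02408758, 558.70552204, 228.00397205]), 'ee_rot': array([1.79990008e+02, 7.71486695e-04, 1.66318470e+02]), 'force': array([-0.60975741,  0.4367383 , -0.21415439]), 'torque': array([0.05125484, 0.00066081, 0.05803978]), 'gripper_force': 0.0, 'gripper_width': 90.98181375736998}
```

View pics/top0.png

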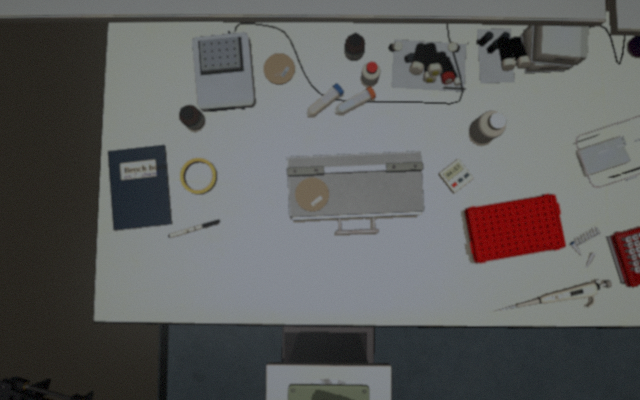

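View pics/side0.png

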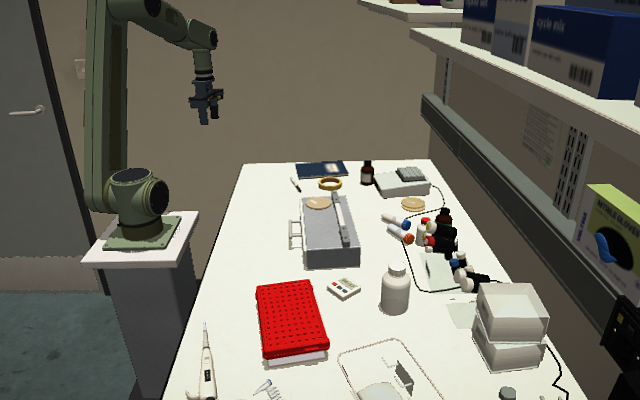

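The top view shows the box at cols 287–424, rows 152–235, with the bar (bright) at about cols 327–385, row 167, the handle at about (357,228), and the petri dish at (312,195). The box is nearly parallel to the world axes.

```bash
cat > h.py <<'E'
import numpy as np,cv2
from workcell import status,cams,env,finder
def proj(f,X):
    d=np.array([f["k1"],0,0,0.]);rv=cv2.Rodrigues(f["R"])[0]
    return cv2.projectPoints(np.array(X,float).reshape(-1,1,3),rv,np.array(f["t"],float),f["intrinsics"],d)[0][:,0]
def back(f,px,z):
    d=np.array([f["k1"],0,0,0.])
    u=cv2.undistortPoints(np.array(px,float).reshape(-1,1,2),f["intrinsics"],d)[:,0]
    r=np.c_[u,np.ones(len(u))]@f["R"];c=-f["R"].T@f["t"]
    return c+r*((z-c[2])/r[:,2])[:,None]
E
python3 - <<'E'
from h import *
f=cams.grab_frame("top");c=f["color"]
for q,z in(("rail",88),("handle",44),("box",70)):
    t=finder.trace(q,"top")[0];ys,xs=np.nonzero(t["pixels"]);P=back(f,np.c_[xs,ys],z)[:,:2]
    r=cv2.minAreaRect(P.astype(np.float32));print(q,t["rect"],t["score"],r,P.mean(0))
# bright bar
g=c[155:185,280:430].min(2);print(g[12].tolist());print(g[:,75].tolist())
m=np.zeros(c.shape[:2],bool);m[160:178,315:400]=c[160:178,315:400].min(2)>150
big=cv2.resize(c[140:245,270:440],None,fx=4.5,fy=4.5,interpolation=cv2.INTER_CUBIC);cv2.imwrite("pics/c1.png",big[:,:,::-1])
E
```

```text
rail [284.2, 159.8, 140.9, 18.6] 0.8 ((640.9605102539062, -61.37055969238281), (21.803903579711914, 331.4179992675781), 3.1981570720672607) [640.7505984  -58.88674059]
handle [294.2, 214.0, 126.9, 23.7] 0.74 ((507.7760009765625, -70.22377014160156), (52.707054138183594, 319.806396484375), 2.434964656829834) [515.84311114 -72.60140522]
box [285.9, 152.3, 139.9, 81.7] 0.81 ((582.2427978515625, -64.37541198730469), (202.74139404296875, 334.40142822265625), 2.959373950958252) [592.34864753 -77.53869226]
[132, 131, 135, 132, 134, 130, 125, 112, 102, 94, 91, 93, 92, 88, 90, 89, 91, 92, 93, 91, 89, 89, 91, 90, 92, 87, 90, 93, 92, 95, 89, 86, 87, 89, 88, 88, 88, 90, 87, 92, 89, 91, 89, 97, 111, 122, 124, 125, 123, 122, 127, 129, 130, 131, 126, 131, 130, 130, 128, 129, 128, 130, 128, 133, 131, 131, 130, 131, 131, 132, 131, 131, 131, 130, 134, 133, 134, 132, 133, 131, 133, 134, 135, 129, 132, 132, 133, 133, 133, 133, 131, 131, 134, 131, 133, 135, 133, 133, 134, 132, 135, 133, 135, 131, 130, 117, 101, 90, 90, 93, 94, 85, 74, 68, 69, 78, 86, 92, 92, 91, 93, 93, 91, 91, 91, 90, 92, 90, 93, 90, 89, 87, 90, 83, 76, 74, 80, 84, 86, 90, 89, 90, 92, 105, 122, 132, 133, 131, 132, 131]
[114, 106, 105, 104, 106, 107, 107, 106, 109, 109, 118, 127, 133, 133, 131, 122, 102, 90, 101, 105, 108, 107, 108, 107, 107, 107, 110, 109, 107, 109]
```

View pics/c1.png

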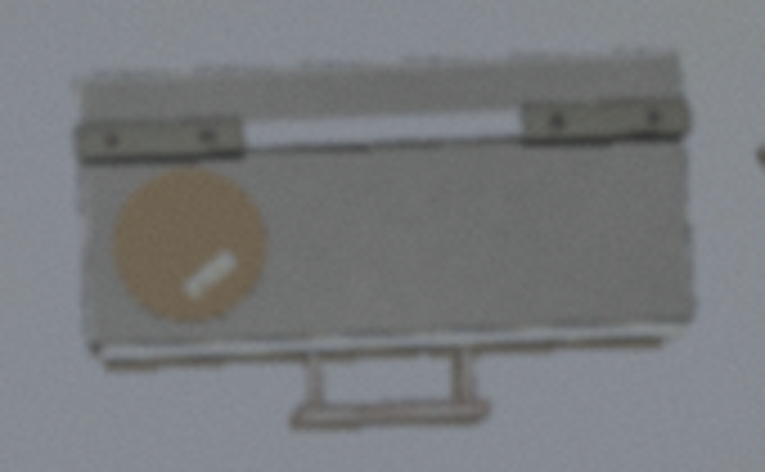

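Zoomed, the bar runs from crop (244,136) to (522,122), and the handle bar runs from about (292,420) to (487,408), with its centre near (390,412). Yaw is about 3°.

```bash
python3 - <<'E'
from h import *
f=cams.grab_frame("top")
c=lambda x,y:(270+x/4.5-.4,140+y/4.5-.4)
A=back(f,[c(244,136),c(522,122)],88);print(A,A.mean(0))
A2=back(f,[c(78,145),c(688,118)],90);print(A2,A2.mean(0))
H=back(f,[c(292,416),c(488,407)],48);print(H,H.mean(0))
P=back(f,[c(190,245)],85);print(P)
def ang(a):d=a[0]-a[1];return np.degrees(np.arctan2(-d[0],d[1]))
print(ang(A),ang(A2),ang(H))
print(status.state()["ee_pos"],status.state()["ee_rot"])
E
```

```text
[[ 637.7114818    13.86881234   88.        ]
 [ 646.9535109  -137.08089436   88.        ]] [642.33249635 -61.60604101  88.        ]
[[ 631.62002374  103.7862583    90.        ]
 [ 649.83887262 -227.04784006   90.        ]] [640.72944818 -61.63079088  90.        ]
[[ 486.74117059  -14.2097712    48.        ]
 [ 492.84682977 -123.05103863   48.        ]] [489.79400018 -68.63040491  48.        ]
[[578.27134632  42.51850277  85.        ]]
3.503611175953169 3.152062764243904 3.2107512875421897
[136.0205494  558.71326366 227.98264668] [1.79992250e+02 2.07212658e-04 1.66315258e+02]
```

{"api": "apply_moves", "payload": {
  "increments": [
    [-1,0.025,-0.0285,0,0,0,0.9],
    [-1,0.025,-0.0285,0,0,0,0.9],
    [-1,0.025,-0.0285,0,0,0,0.9],
    [-1,0.025,-0.0285,0,0,0,0.9],
    [-1,0.025,-0.0285,0,0,0,0.9]
  ],
  "newtons": 20
}}

```text
time_s: 1.57
ee_pos: [261.8, 414.8, 228.1]
ee_rot: [180.0, 0.0, 170.9]
force: [0.8, -0.0, -0.1]
gripper_width: 60.7
gripper_force: 0.0
```

{"api": "apply_moves", "payload": {
  "increments": [
    [-1,0.025,-0.0285,0,0,0,0.9],
    [-1,0.025,-0.0285,0,0,0,0.9],
    [-1,0.025,-0.0285,0,0,0,0.9],
    [-1,0.025,-0.0285,0,0,0,0.9],
    [-1,0.025,-0.0285,0,0,0,0.9]
  ]
}}

```text
time_s: 1.98
ee_pos: [387.0, 272.1, 228.3]
ee_rot: [180.0, 0.0, 175.4]
force: [0.9, -0.1, 0.4]
gripper_width: 27.2
gripper_force: 0.0
```

{"api": "apply_moves", "payload": {
  "increments": [
    [-1,0.025,-0.0285,0,0,0,0.9],
    [-1,0.025,-0.0285,0,0,0,0.9],
    [-1,0.025,-0.0285,0,0,0,0.9],
    [-1,0.025,-0.0285,0,0,0,0.9],
    [-1,0.025,-0.0285,0,0,0,0.9]
  ]
}}

```text
time_s: 2.4
ee_pos: [512.0, 129.5, 228.2]
ee_rot: [180.0, 0.0, 179.8]
force: [0.4, -0.4, -0.1]
gripper_width: 0.0
gripper_force: 0.0
```

{"api": "apply_moves", "payload": {
  "increments": [
    [-1,0.025,-0.028,-0.005,0,0,0.7],
    [-1,0.025,-0.028,-0.01,0,0,0.7],
    [-1,0.025,-0.028,-0.02,0,0,0.7],
    [-1,0.026,-0.028,-0.02,0,0,0.7],
    [-1,0.026,-0.029,-0.025,0,0,0.6]
  ]
}}

```text
time_s: 2.82
ee_pos: [635.8, -7.2, 151.5]
ee_rot: [-180.0, 0.1, -176.8]
force: [0.6, 0.1, 1.0]
gripper_width: 0.4
gripper_force: 0.0
```

```bash
python3 - <<'E'
from h import *
print(status.state()["ee_pos"],status.state()["ee_rot"],status.state()["force"])
f=cams.grab_frame("wrist")
for q in("rail","handle","petri","box"):
    r=finder.trace(q,"wrist")
    for t in r[:1]:
        ys,xs=np.nonzero(t["pixels"]);z=dict(rail=88,handle=48,petri=85,box=70)[q]
        P=back(f,np.c_[xs,ys],z)[:,:2];print(q,t["rect"],t["score"],cv2.minAreaRect(P.astype(np.float32)))
cv2.imwrite("pics/w1.png",f["color"][:,:,::-1])
E
```

```text
[635.78910751  -7.1717311  151.48662281] [-1.79994438e+02  1.35856825e-01 -1.76779091e+02] [0.61481487 0.06832657 1.00835663]
rail [68.1, 206.3, 388.1, 28.0] 0.87 ((639.7898559570312, -58.92536926269531), (24.273834228515625, 334.409423828125), 3.2346129417419434)
handle [70.5, 32.7, 377.8, 59.3] 0.72 ((508.06488037109375, -68.23371887207031), (45.241111755371094, 339.0308837890625), 3.1036577224731445)
petri [335.3, 102.8, 103.3, 100.1] 0.63 ((578.6925659179688, 43.8609733581543), (80.00514221191406, 80.49517822265625), 79.95269012451172)
box [61.7, 35.1, 397.6, 221.3] 0.83 ((586.3087158203125, -61.64549255371094), (189.56396484375, 332.705810546875), 3.2183165550231934)
```

View pics/w1.png

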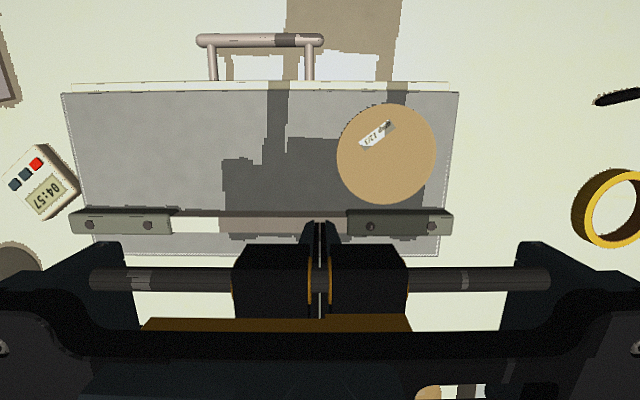

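The wrist view shows the bar between the caps at cols 172–347, row about 225, the handle centred at (260,41), and the closed fingers over the left end of the bar near the petri dish.

```bash
python3 - <<'E'
from h import *
f=cams.grab_frame("wrist");print(-f["R"].T@f["t"], status.state()["ee_pos"],status.state()["ee_rot"])
a=3.23*np.pi/180;u=np.array([-np.sin(a),np.cos(a)]);v=np.array([np.cos(a),np.sin(a)])
c=np.array([641.,-61.])
for s in(-75,75):
  for w in(-7,7):
    for z in(88,): print(s,w,proj(f,[[*(c+u*s+v*w),z]]).round(1))
print(back(f,[(172,217),(172,234),(347,212),(347,230),],88).round(1))
print(back(f,[(198,41),(323,40)],44).round(1), back(f,[(198,41),(323,40)],44).mean(0))
g=f["color"].min(2);print(g[205:245,200].tolist());print(g[205:245,185].tolist());print(g[205:245,280].tolist());print(g[25:60,240].tolist())
E
```

```text
[555.57036998  -8.84227733 308.22272455] [633.79841705  -4.56372534 152.433534  ] [ 1.79971237e+02  4.51607694e-02 -1.76756805e+02]
-75 -7 [[164.7 217.4]]
-75 7 [[167.2 232.7]]
75 -7 [[340.7 217.6]]
75 7 [[340.3 233. ]]
[[ 637.5 -129.9   88. ]
 [ 653.2 -131.3   88. ]
 [ 624.6   18.4   88. ]
 [ 640.7   19.8   88. ]]
[[ 490.3 -118.1   44. ]
 [ 484.3   -9.6   44. ]] [487.32680738 -63.83400118  44.        ]
[144, 144, 143, 148, 144, 156, 116, 70, 57, 58, 57, 56, 57, 40, 168, 214, 204, 201, 201, 203, 202, 203, 201, 201, 206, 203, 202, 201, 204, 186, 153, 144, 143, 147, 147, 142, 151, 152, 148, 145]
[150, 152, 142, 155, 155, 123, 75, 77, 68, 61, 56, 57, 55, 40, 176, 210, 201, 200, 201, 201, 205, 198, 205, 201, 202, 200, 202, 205, 205, 187, 147, 143, 143, 147, 151, 153, 144, 150, 144, 144]
[81, 83, 85, 88, 80, 83, 88, 83, 72, 49, 59, 55, 58, 50, 79, 115, 119, 113, 124, 114, 115, 116, 116, 114, 120, 119, 116, 121, 118, 106, 85, 68, 123, 153, 150, 148, 142, 155, 110, 10]
[205, 207, 206, 205, 204, 209, 204, 206, 203, 208, 214, 163, 120, 149, 161, 169, 180, 173, 171, 148, 142, 135, 121, 98, 65, 48, 135, 122, 123, 127, 121, 114, 111, 174, 221]
```

{"api": "apply_moves", "payload": {
  "increments": [
    [-1,0.004,-0.002,-0.015,0,0,0],
    [-1,0,0,-0.015,0,0,0],
    [-1,0,0,-0.012,0,0,0],
    [-1,0,0,-0.004,0,0,0],
    [-1,0,0,0,0,0,0]
  ]
}}

```text
time_s: 3.53
ee_pos: [637.2, -6.2, 105.9]
ee_rot: [180.0, -0.0, -176.7]
force: [0.6, 0.1, -0.5]
gripper_width: 0.5
gripper_force: 0.0
```

{"api": "apply_moves", "payload": {
  "increments": [
    [-1,0,0,-0.001,0,0,0],
    [-1,0,0,-0.001,0,0,0],
    [-1,0,0,-0.001,0,0,0],
    [-1,0,0,0,0,0,0]
  ]
}}

```text
time_s: 3.87
ee_pos: [638.2, -7.3, 103.1]
ee_rot: [-180.0, 0.1, -176.8]
force: [-1.2, -0.2, 0.1]
gripper_width: 0.1
gripper_force: 0.0
```

{"api": "apply_moves", "payload": {
  "increments": [
    [-1,0,0,-0.0005,0,0,0],
    [-1,0,0,-0.0005,0,0,0],
    [-1,0,0,-0.0003,0,0,0],
    [-1,0,0,0,0,0,0]
  ]
}}

```text
time_s: 4.2
ee_pos: [638.2, -7.4, 102.3]
ee_rot: [180.0, 0.1, -176.8]
force: [-1.8, 1.0, 4.6]
gripper_width: 0.2
gripper_force: 2.5
```

{"api": "apply_moves", "payload": {
  "increments": [
    [-1,0.0001,-0.0025,0,0,0,0],
    [-1,0.0002,-0.0025,0,0,0,0],
    [-1,0.0001,-0.0025,0,0,0,0],
    [-1,0.0002,-0.0025,0,0,0,0],
    [-1,0.0001,-0.0025,0,0,0,0]
  ]
}}

```text
time_s: 4.62
ee_pos: [639.6, -19.0, 102.3]
ee_rot: [179.9, 0.1, -176.8]
force: [-0.4, 4.0, 4.7]
gripper_width: 0.5
gripper_force: 2.6
```

{"api": "apply_moves", "payload": {
  "increments": [
    [-1,0.0001,-0.0023,0,0,0,0],
    [-1,0.0002,-0.0023,0,0,0,0],
    [-1,0.0001,-0.0023,0,0,0,0]
  ]
}}

```text
time_s: 4.87
ee_pos: [640.0, -26.0, 102.3]
ee_rot: [179.9, 0.1, -176.8]
force: [-0.6, 2.5, 5.1]
gripper_width: 0.6
gripper_force: 2.6
```

{"api": "apply_moves", "payload": {
  "increments": [
    [-1,0.0001,-0.0024,0,0,0,0],
    [-1,0.0001,-0.0024,0,0,0,0],
    [-1,0.0001,-0.0024,0,0,0,0]
  ]
}}

```text
time_s: 5.12
ee_pos: [639.9, -34.0, 101.7]
ee_rot: [180.0, 0.1, -176.8]
force: [-0.2, 1.7, 0.8]
gripper_width: 0.3
gripper_force: 0.5
```

The force dropped and z sank, so this is the flap. I'll ease down.

{"api": "apply_moves", "payload": {
  "increments": [
    [-1,0,0,-0.0005,0,0,0],
    [-1,0,0,-0.0005,0,0,0],
    [-1,0,0,-0.001,0,0,0]
  ]
}}

```text
time_s: 5.37
ee_pos: [639.5, -34.8, 98.9]
ee_rot: [-179.9, -0.0, -176.8]
force: [0.6, -0.4, 1.4]
gripper_width: 0.4
gripper_force: 0.8
```

{"api": "apply_moves", "payload": {
  "increments": [
    [-1,0,0,-0.001,0,0,0],
    [-1,0,0,-0.001,0,0,0],
    [-1,0,0,-0.001,0,0,0],
    [-1,0,0,-0.001,0,0,0],
    [-1,0,0,-0.001,0,0,0]
  ]
}}

```text
time_s: 5.78
ee_pos: [639.9, -35.3, 96.1]
ee_rot: [-179.9, 0.1, -176.7]
force: [-0.6, -4.9, 7.9]
gripper_width: 0.1
gripper_force: 4.4
```

{"api": "apply_moves", "payload": {
  "increments": [
    [-1,0,0,-0.001,0,0,0],
    [-1,0,0,-0.001,0,0,0],
    [-1,0,0,-0.001,0,0,0],
    [-1,0,0,0,0,0,0]
  ]
}}

```text
time_s: 6.12
ee_pos: [640.1, -35.5, 94.1]
ee_rot: [-179.8, 0.2, -176.8]
force: [-3.0, -4.7, 15.3]
gripper_width: 0.1
gripper_force: 8.5
```

{"api": "apply_moves", "payload": {
  "increments": [
    [-1,0,-0.0006,-0.001,0,0,0],
    [-1,0,0,-0.001,0,0,0],
    [-1,0,0,-0.001,0,0,0],
    [-1,0,0,0,0,0,0]
  ]
}}

```text
time_s: 6.45
ee_pos: [640.2, -35.8, 91.3]
ee_rot: [-179.9, 0.2, -176.8]
force: [-3.1, -4.0, 15.9]
gripper_width: 0.6
gripper_force: 8.5
```

{"api": "apply_moves", "payload": {
  "increments": [
    [-1,0,0,-0.001,0,0,0],
    [-1,0,0,-0.001,0,0,0],
    [-1,0,0,0,0,0,0]
  ]
}}

```text
time_s: 6.7
ee_pos: [640.3, -35.9, 89.5]
ee_rot: [-179.9, 0.2, -176.8]
force: [-2.7, -3.7, 15.9]
gripper_width: 0.2
gripper_force: 9.0
```

Nearly at the stop; I'll press a little firmer to confirm, then lift off.

{"api": "apply_moves", "payload": {
  "increments": [
    [-1,0,0,-0.0006,0,0,0],
    [-1,0,0,-0.0006,0,0,0],
    [-1,0,0,0,0,0,0]
  ]
}}

```text
time_s: 6.95
ee_pos: [640.3, -35.9, 89.0]
ee_rot: [-179.9, 0.2, -176.8]
force: [-4.2, -3.9, 19.9]
gripper_width: 0.4
gripper_force: 11.0
```

{"api": "apply_moves", "payload": {
  "increments": [
    [-1,0,0,0.01,0,0,0],
    [-1,0,0,0.02,0,0,0],
    [-1,0,0,0.03,0,0,0],
    [-1,-0.01,-0.003,0.03,0,0,-6.9],
    [-0.45,-0.015,-0.003,0.02,0,0,-6.9]
  ]
}}

```text
time_s: 7.37
ee_pos: [615.3, -40.3, 196.9]
ee_rot: [180.0, 0.1, 169.1]
force: [0.3, 0.4, 1.0]
gripper_width: 4.4
gripper_force: 0.0
```

{"api": "apply_moves", "payload": {
  "increments": [
    [-0.45,-0.015,-0.003,0,0,0,-6.9],
    [-0.45,-0.015,-0.003,0,0,0,-6.9],
    [-0.45,-0.015,-0.003,0,0,0,-6.9],
    [-0.45,-0.015,-0.003,0,0,0,-6.9],
    [-0.45,-0.015,-0.003,0,0,0,-6.9]
  ]
}}

```text
time_s: 7.78
ee_pos: [537.9, -55.3, 194.4]
ee_rot: [-179.9, -0.1, 134.6]
force: [0.1, 1.1, 0.1]
gripper_width: 25.1
gripper_force: 0.0
```

{"api": "apply_moves", "payload": {
  "increments": [
    [-0.45,-0.015,-0.003,0,0,0,-6.9],
    [-0.45,-0.015,-0.003,0,0,0,-6.9],
    [-0.45,-0.012,-0.003,0,0,0,-6.9],
    [-0.45,0,0,0,0,0,-6.9],
    [-0.45,0,0,0,0,0,-6.9]
  ]
}}

```text
time_s: 8.2
ee_pos: [495.9, -64.4, 194.6]
ee_rot: [-179.9, -0.1, 100.0]
force: [0.2, -0.2, -0.2]
gripper_width: 24.8
gripper_force: 0.0
```

{"api": "apply_moves", "payload": {
  "increments": [
    [-0.45,0,0,0,0,0,-6.9],
    [-0.45,0,0,0,0,0,0],
    [-0.45,0,0,0,0,0,0]
  ]
}}

```text
time_s: 8.45
ee_pos: [496.9, -64.3, 194.6]
ee_rot: [-179.9, -0.0, 93.7]
force: [-0.4, 0.5, 0.2]
gripper_width: 24.9
gripper_force: 0.0
```

```bash
python3 - <<'E'
from h import *
f=cams.grab_frame("wrist");s=status.state();print(s["ee_pos"],s["ee_rot"],s["qpos"],s["gripper_width"])
for q in("handle","petri"):
    for t in finder.boxes_of(q,"wrist")[:1]:print(q,t)
print(proj(f,[[488.5,-66,44]]))
cv2.imwrite("pics/w2.png",f["color"][:,:,::-1])
E
```

```text
[497.08919472 -64.37117114 194.68833322] [-1.79942879e+02 -2.53644478e-02  9.36895082e+01] [-8.70121877e+00  1.31646336e+01  1.02011229e+02  1.38235742e-02
  6.48853709e+01 -1.23966135e+01] 25.1254907654118
handle {'rect': [309.0, 34.3, 47.4, 283.2], 'score': 0.78}
petri {'rect': [371.5, 50.4, 91.4, 90.7], 'score': 0.81}
[[312.73917222 196.12333712]]
```

View pics/w2.png

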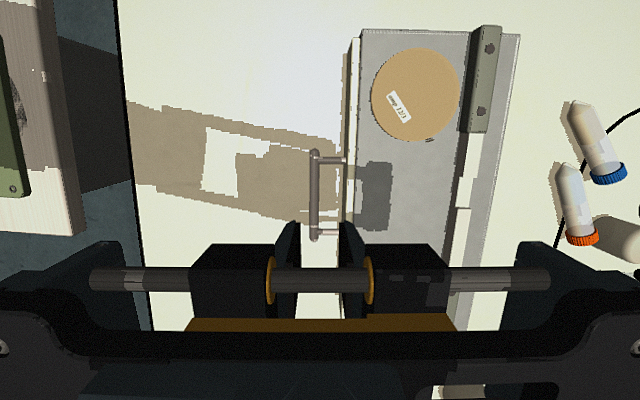

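Handle bar at cols 310–319, rows 149–240 in the wrist view, which puts its centre at about (490,-65). The dish hasn't moved. Next I descend over the bar.

{"api": "apply_moves", "payload": {
  "increments": [
    [-0.45,-0.0035,-0.0005,-0.02,0,0,-0.4],
    [-0.45,-0.0035,0,-0.025,0,0,0],
    [-0.45,0,0,-0.025,0,0,0],
    [-0.45,0,0,-0.02,0,0,0],
    [-0.45,0,0,-0.015,0,0,0]
  ]
}}

```text
time_s: 9.02
ee_pos: [489.4, -64.9, 88.3]
ee_rot: [-179.9, -0.0, 93.2]
force: [-0.1, -0.4, 0.5]
gripper_width: 24.9
gripper_force: 0.0
```

{"api": "apply_moves", "payload": {
  "increments": [
    [-0.45,0,0,-0.012,0,0,0],
    [-0.45,0,0,-0.01,0,0,0],
    [-0.45,0,0,-0.005,0,0,0],
    [-0.45,0,0,0,0,0,0]
  ]
}}

```text
time_s: 9.35
ee_pos: [489.9, -65.0, 62.1]
ee_rot: [-179.9, -0.0, 93.2]
force: [0.3, 0.8, -0.2]
gripper_width: 25.0
gripper_force: 0.0
```

{"api": "apply_moves", "payload": {
  "increments": [
    [-0.45,0,0,-0.004,0,0,0],
    [-0.45,0,0,-0.004,0,0,0],
    [-0.45,0,0,-0.004,0,0,0],
    [-0.45,0,0,-0.004,0,0,0],
    [-0.45,0,0,-0.004,0,0,0]
  ]
}}

```text
time_s: 9.77
ee_pos: [490.5, -65.1, 42.9]
ee_rot: [180.0, 0.0, 93.1]
force: [-0.0, 0.5, 0.6]
gripper_width: 25.2
gripper_force: 0.0
```

```bash
python3 - <<'E'
from h import *
f=cams.grab_frame("wrist");print(status.state()["ee_pos"],status.state()["force"])
cv2.imwrite("pics/w3.png",f["color"][:,:,::-1])
E
```

```text
[489.97861391 -65.03240471  42.16934088] [ 1.14751454 -0.4434474  -0.37351224]
```

View pics/w3.png

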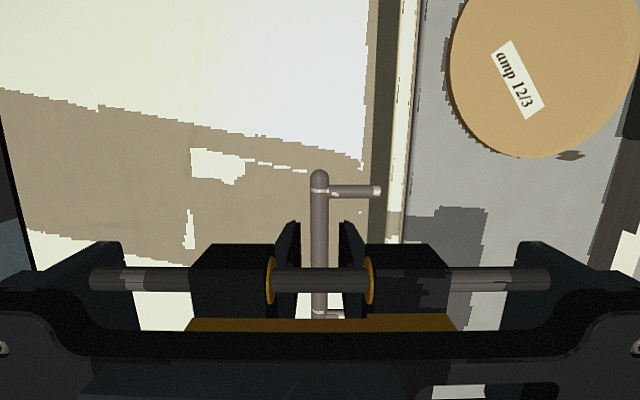

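The handle bar (col 320) runs centred between the open fingers (cols 300 and 340). I'll close on it.

{"api": "apply_moves", "payload": {
  "increments": [
    [-0.45,0,0,-0.003,0,0,0],
    [-1,0,0,0,0,0,0],
    [-1,0,0,0,0,0,0],
    [-1,0,0,0,0,0,0],
    [-1,0,0,0,0,0,0]
  ],
  "newtons": 20
}}

```text
time_s: 10.23
ee_pos: [490.3, -65.1, 40.1]
ee_rot: [180.0, 0.0, 93.1]
force: [-0.0, 0.1, -0.7]
gripper_width: 10.1
gripper_force: 20.0
```

{"api": "apply_moves", "payload": {
  "increments": [
    [-1,-0.0015,0,0,0,0,0],
    [-1,-0.0015,-0.0001,0,0,0,0],
    [-1,-0.002,-0.0001,0,0,0,0],
    [-1,-0.002,-0.0001,0,0,0,0]
  ]
}}

```text
time_s: 10.57
ee_pos: [483.7, -65.4, 40.1]
ee_rot: [179.9, 0.0, 93.1]
force: [2.8, -0.1, -2.6]
gripper_width: 10.5
gripper_force: 20.0
```

{"api": "apply_moves", "payload": {
  "increments": [
    [-1,-0.006,-0.0003,0,0,0,0],
    [-1,-0.008,-0.0005,0,0,0,0],
    [-1,-0.009,-0.0005,0,0,0,0],
    [-1,-0.009,-0.0005,0,0,0,0],
    [-1,-0.005,-0.0003,0,0,0,0]
  ]
}}

```text
time_s: 10.98
ee_pos: [444.4, -67.6, 40.1]
ee_rot: [-179.9, -0.0, 93.1]
force: [1.7, 0.6, -3.9]
gripper_width: 10.3
gripper_force: 20.0
```

{"api": "apply_moves", "payload": {
  "increments": [
    [-1,-0.003,-0.0002,0,0,0,0],
    [-1,-0.002,-0.0001,0,0,0,0],
    [-1,-0.001,0,0,0,0,0],
    [-1,0,0,0,0,0,0]
  ]
}}

```text
time_s: 11.32
ee_pos: [440.4, -67.8, 40.1]
ee_rot: [180.0, -0.0, 93.1]
force: [1.1, 1.1, -2.8]
gripper_width: 10.4
gripper_force: 20.0
```

{"api": "apply_moves", "payload": {
  "increments": [
    [-1,-0.001,0,0,0,0,0],
    [-1,-0.001,0,0,0,0,0],
    [-1,0,0,0,0,0,0]
  ]
}}

```text
time_s: 11.57
ee_pos: [440.4, -67.8, 40.1]
ee_rot: [179.8, 0.0, 93.1]
force: [5.7, 2.0, -6.9]
gripper_width: 10.5
gripper_force: 20.0
```

It's at the stop: x didn't move and the force rose. Next I release it and lift.

{"api": "apply_moves", "payload": {
  "increments": [
    [-0.45,0,0,0,0,0,0],
    [-0.45,0,0,0,0,0,0],
    [-0.45,0,0,0,0,0,0],
    [-0.45,0,0,0,0,0,0]
  ]
}}

```text
time_s: 11.9
ee_pos: [437.8, -67.8, 40.0]
ee_rot: [-179.9, -0.0, 93.1]
force: [0.3, 0.2, 0.1]
gripper_width: 25.4
gripper_force: 0.0
```

{"api": "apply_moves", "payload": {
  "increments": [
    [-0.45,0.0005,0,0.004,0,0,0],
    [-0.45,0.0005,0,0.008,0,0,0],
    [-0.45,0,0,0.015,0,0,0],
    [-0.45,0,0,0.03,0,0,0],
    [-0.45,0,0,0.04,0,0,0]
  ]
}}

```text
time_s: 12.32
ee_pos: [437.4, -67.5, 136.9]
ee_rot: [-179.7, -0.1, 93.1]
force: [0.9, -0.4, -0.8]
gripper_width: 25.2
gripper_force: 0.0
```

{"api": "apply_moves", "payload": {
  "increments": [
    [-0.45,-0.01,0.01,0.03,0,0,0],
    [-0.45,-0.02,0.02,0.02,0,0,0],
    [-0.45,-0.02,0.02,0.01,0,0,0],
    [-0.45,0,0,0,0,0,0]
  ]
}}

```text
time_s: 12.65
ee_pos: [387.1, -15.9, 199.9]
ee_rot: [179.8, -0.0, 93.2]
force: [-0.6, -0.1, -0.4]
gripper_width: 25.3
gripper_force: 0.0
```

```bash
python3 - <<'E'
from h import *
s=status.state();print(s["time_s"],s["ee_pos"],s["force"],s["gripper_width"])
f=cams.grab_frame("top");w=cams.grab_frame("wrist")
for q in("petri","timer","tape","marker"):
    r=finder.boxes_of(q,"top");print(q,[(x["rect"],round(x["score"],2)) for x in r[:1]])
cv2.imwrite("pics/end.png",np.vstack([cv2.resize(f["color"][130:260,160:480],(640,260)),cv2.resize(w["color"],(480,300))[:, :] if 0 else cv2.copyMakeBorder(cv2.resize(w["color"],(480,300)),0,0,0,160,0)])[:,:,::-1])
E
```

```text
12.65 [387.10159043 -15.87456654 199.9372611 ] [-0.55902657 -0.07820035 -0.4495423 ] 25.268931243576287
petri []
timer [([439.3, 156.1, 33.1, 37.2], 0.64)]
tape [([180.1, 159.7, 40.5, 35.9], 0.73)]
marker [([169.5, 219.0, 50.7, 21.1], 0.72)]
```

View pics/end.png

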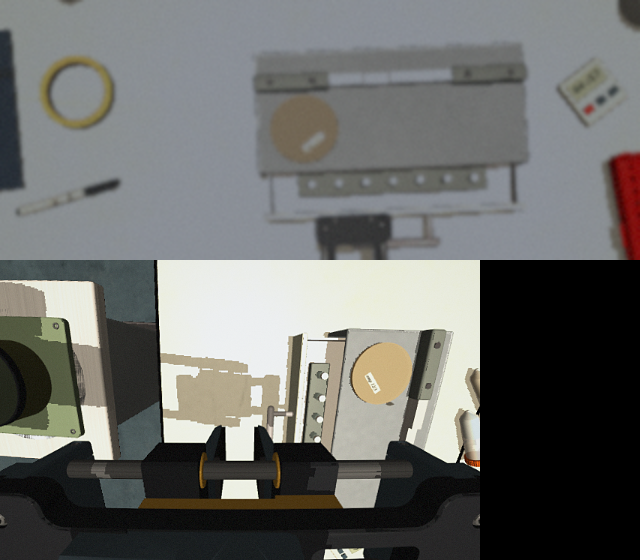

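The drawer is out with its vials showing. The dish (about (304,128) in the crop), tape, marker and timer haven't moved, and the gripper is clear.

```bash
python3 -c "
from workcell import env
print(env.job_done())"
```

```text
the job is handed in; nothing more can be done
None
```

The drawer is unlocked and pulled out to its stop, the handle is released, and the job is handed in (no verdict came back); force readings on the rail stayed at or below about 20 N, and the dish, timer, tape and marker look unmoved in the final pictures.

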